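Fit the table plate on the surveying stand

TASK

Fit the table plate with the slotted ear onto the surveying stand: pick it up by its bail handle and lower it over the central shaft and the anti-rotation pin at once, ear over the pin. Keep hold of it until it is down, then let go, so that it lies flat on the stand's foot. The plain round plate without an ear is the wrong one: it does not go on the stand.

Things in the scene. Friction and masses are not known exactly. Their poses are not given: they have to be found in the camera images.
- plate_grip (a point): Middle of the handle bar of the eared table plate (loose, bare aluminium, 0.2 kg; an 8 mm thick ring 90 mm across, 36 mm round centre hole), on its centre axis, 58 mm above its underside. The bail handle spans the hole: a square bar 12 x 12 mm along the plate's x on two legs, 66 mm clear between them; bar underside 44 mm above the plate. x points to the ear, z up. Starts flat on the bench.
- plate_slot (a point): Centre of the slot in that plate's U-shaped ear, at the underside, 60 mm from the plate's axis along its x. The slot goes through, 30 mm wide and 30 mm long (45 to 75 mm from the axis); the ear is 48 mm wide and ends 84 mm from the axis. The plate lies left or right of the stand; on the other side lies the wrong one, a plain 144 mm round plate with the same hole and handle.
- stand_seat (a point): Centre of the flat top of the surveying stand's foot, at the root of its upright steel shaft (14 mm diameter, 28 mm tall above this point). The stand is fixed to the bench: dark grey keyhole-shaped foot, 24 mm high, a 120 mm disc with a 60 mm wide lug. z up, x points along the lug to the pin. Fully down, the plate's underside lies on this level.
- stand_pin (a point): Root of the steel anti-rotation pin on the lug, at the level of the foot's top, 60 mm from the shaft's axis along the stand's x. The pin is 8 mm in diameter and 20 mm tall above this point.
Things that resemble listed ones, but are neither listed nor needed, are in the scene too. Leave any red look-alike of the part that bears plate_grip alone.

How it is judged:
By the outcome, as a careful person would: the job done as asked, in the order asked, and still so for the second after the job is handed in, with the robot touching nothing.
It also fails if it takes over 35 s, if anything falls off the work surface, if the arm or the gripper's body presses on something with over 40 N, if the wrist force passes 120 N, or if a joint passes its speed limit or range.

ROBOT

A 6-joint arm with a two-finger parallel gripper is mounted at the origin on a cart in front of the work surface, level with it; the furniture and walls round the work are solid. World frame = base frame: x ahead of the robot, y to its left, z up, the work surface at z = 0. Lengths are in m, angles in rad, forces in N, time in s.
With the tool pointing down it reaches from about 0.275 to 0.85 m from the base axis. Payload 19 kg.
Tool frame: the origin (TCP) lies on the centre line of the jaws, within the pads' length; the fingertips stand 8 mm ahead of it and the grasp point (between the pads) lies 11 mm behind it; z points along the fingers, y is the line along which they close (so a half turn about z gives the same grasp; the last joint's range is limited). The gripper opens to 85 mm and grips with 20 to 120 N. Pads are 22 mm wide; open, the fingers measure 114 mm over their backs; the gripper's body (76 mm by 85 mm) begins 54 mm behind the grasp point. The pads swing forward as they close: fully open they stand 13 mm farther back than shut.
Start: joints at [0.997, 0.15, 1.437, -0, 1.554, -0.134], TCP at [0.245, 0.52, 0.239] pointing down, gripper open.
Joint ranges: [-2.8, 2.8], [-0.68, 2.1], [0.12, 2.68], [-1.39, 4.53], [0.16, 2.79], [-2.81, 2.81]. Speed limits (rad/s): [1.89, 1.89, 2.22, 3.01, 3.01, 3.01].

INTERFACE

Orientations are given as a unit quaternion [x, y, z, w].
In Python, from bench import * gives the robot as it stands.
- The arm moves only by the shell command python3 -m inch 'ROWS'. ROWS is a JSON object of lists of equal length, an entry for each row: "offset": the shift along the tool's x, y, z in cm, a list of three; "rot": the turn, a rotation vector about the tool's x, y, z in degrees, a list of three; "grip": the opening in per cent of the stroke, from 0 (shut) to 100 (fully open). A call has 1 to 5 rows; each row shifts and turns the commanded pose from where the row before left it, along the tool's axes as they then stand; what a row does not reach is not made up. A row lasts 1/12 s, in which the tool goes at most 41.7 mm and 7.16 degrees, less where a joint would pass 70% of its speed; a pose out of reach is approached as far as the arm can. A call with a gripper value outside its range is refused whole. The fingers move at their own pace and stop on an object; the grip force is fixed at half the most. Time passes only in rows, so rows that do not move let the fingers close. It gives the time, the measured TCP pose, the force, the opening and the grip force at its end, in the units of the state.
- get_state(): the state, without advancing time (a new reading comes with each control period).
- snapshot(name): name is "scene" or "top" or "wrist"; returns a dict with "color" (420x560x3 uint8, red, green, blue), "range_z" (420x560 float32, m along the optical axis (not along the pixel's ray), 0 where there is no reading), "intrinsics" (3x3 intrinsics, pixels), "R" (3x3) and "t" (3): a world point X has camera coordinates R X + t. Camera axes: x right, y down, z forward; pixel columns grow to the right and rows downward; lengths in m; the calibration is good to about 2 mm. A picture is of the moment at which its call begins.
- close_job(): hands the job in; it is judged then, once.
The state is a dict: "clock": time; "q": joint angles; "joint_velocities": joint speeds; "joint_torque": joint torques, N m; "tool_pos": TCP position; "ee_rot": TCP orientation; "contact_force": force on the tool from outside, world axes, zero at the start; "torque": the same for the moment, N m; "finger_gap": opening from 0.0 (shut) to 1.0 (fully open); "grip_force": force on a finger pad.
Only numpy, scipy, OpenCV 4.12 (cv2) and the standard library are available. Lean on these libraries where they do the work, as an engineer would, in place of code of your own. Each camera call takes 0.05 s, during which the arm holds its last target. There are 200 camera calls.

## Working session

There is one attempt and no reset: what is moved stays moved. The work goes in short steps, Python scripts to look and compute and a shell command to move; the robot and the scene stay as the last step left them, time stands still between calls to the robot, and variables do not carry over. Pictures are saved under pics/ and viewed, at most 10 in all, crops included, and the job is handed in when it is done.

```bash
mkdir -p pics; python3 - <<'E'
from bench import *
import cv2,pickle,numpy as np
d={n:snapshot(n) for n in("scene","top")}
pickle.dump(d,open("s0.pkl","wb"))
for n in d: cv2.imwrite(f"pics/{n}0.png",d[n]["color"][...,::-1]); print(n,d[n]["intrinsics"],d[n]["R"],d[n]["t"])
s=get_state();print(s["clock"],s["tool_pos"],s["ee_rot"],s["finger_gap"])
E
```

```text
scene [[517.48135537   0.         278.65213938]
 [  0.         517.48135537 208.13679575]
 [  0.           0.           1.        ]] [[-0.03851411 -0.99922704  0.00787347]
 [-0.85447655  0.02884783 -0.51868837]
 [ 0.51806031 -0.02670451 -0.85492712]] [-0.11098581  0.45965155  1.63400322]
top [[404.21924927   0.         274.89476569]
 [  0.         404.21924927 202.9818006 ]
 [  0.           0.           1.        ]] [[-0.02599424 -0.99958359 -0.01252812]
 [-0.98659383  0.0276722  -0.16083182]
 [ 0.16111153  0.00817947 -0.98690231]] [-0.09898162  0.51793745  1.47445072]
0.1 [0.24471579 0.52009263 0.2387642 ] [ 2.18132090e-01  9.75919108e-01 -5.03234624e-04 -1.78964895e-04] 1.0030720302477538
```

View pics/scene0.png

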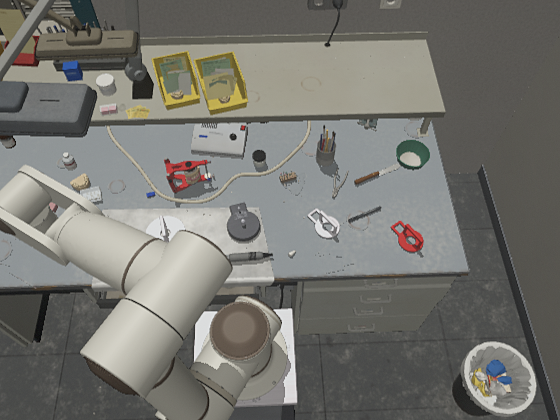

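View pics/top0.png

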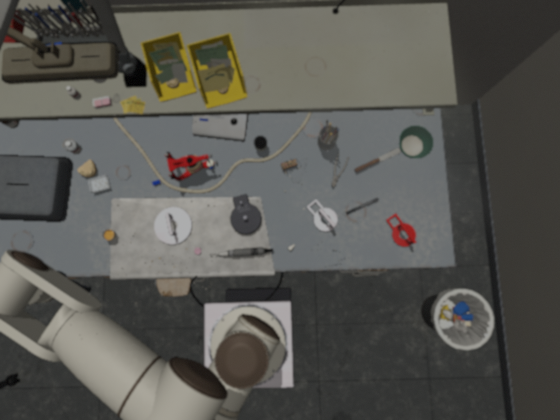

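Candidates for the plate, in top-view pixels:
- White/aluminium eared plate at (324,216): this is the one I want.
- Red look-alike at (402,233): leave it alone.
- Plain round plate at (172,226): the wrong one.

The stand is at (245,217) with its lug at about (240,201). Next I'll measure both and check a close crop.

```bash
cat > h.py <<'E'
import numpy as np,cv2,pickle
def ray(c,u,v,z):
    K,R,t=c["intrinsics"],c["R"],c["t"]
    o=-R.T@t; d=R.T@np.linalg.inv(K)@np.array([u,v,1.])
    return o+d*(z-o[2])/d[2]
def cloud(c):
    K,R,t=c["intrinsics"],c["R"],c["t"]; Z=c["range_z"]
    v,u=np.mgrid[:420,:560]
    P=np.stack([(u-K[0,2])/K[0,0]*Z,(v-K[1,2])/K[1,1]*Z,Z],-1)
    return (P-t)@R
E
python3 - <<'E'
from h import *
d=pickle.load(open("s0.pkl","rb"))
tiles=[]
for n,bx in(("scene",(300,195,50,55)),("scene",(218,195,50,55)),("top",(300,190,50,55)),("top",(220,185,50,55))):
    x,y,w,h=bx; tiles.append(cv2.resize(d[n]["color"][y:y+h,x:x+w,::-1],None,fx=6,fy=5.4,interpolation=cv2.INTER_CUBIC))
cv2.imwrite("pics/crop0.png",np.vstack([np.hstack(tiles[:2]),np.hstack(tiles[2:])]))
for n in d:
    P=cloud(d[n]); c=d[n]["color"].astype(int); 
    for nm,x0 in(("plate",(.3,-.22,)),("stand",(.3,0.0))):
        for lo,hi in((.004,.014),(.018,.03),(.033,.048),(.048,.075)):
            ctr=ray(d[n],*((324,213) if n=="top" else (323,223)),.01) if nm=="plate" else ray(d[n],*((245,212) if n=="top" else (242,222)),.02)
            m=(np.hypot(P[...,0]-ctr[0],P[...,1]-ctr[1])<.1)&(P[...,2]>lo)&(P[...,2]<hi)&(d[n]["range_z"]>0)
            q=P[m]
            if len(q)>3: print(n,nm,lo,hi,len(q),q.mean(0).round(4),q.min(0).round(3),q.max(0).round(3))
E
```

```text
scene plate 0.004 0.014 229 [ 0.4534 -0.2914  0.0071] [ 0.374 -0.388  0.004] [ 0.551 -0.193  0.014]
scene plate 0.018 0.03 13 [ 0.4415 -0.2999  0.0232] [ 0.411 -0.331  0.018] [ 0.476 -0.275  0.029]
scene plate 0.033 0.048 13 [ 0.4453 -0.2998  0.0414] [ 0.411 -0.329  0.035] [ 0.476 -0.274  0.048]
scene plate 0.048 0.075 86 [ 0.4461 -0.302   0.0589] [ 0.411 -0.331  0.048] [ 0.478 -0.275  0.068]
scene stand 0.004 0.014 160 [0.4439 0.0085 0.0084] [ 0.37  -0.08   0.004] [0.565 0.101 0.014]
scene stand 0.018 0.03 634 [0.4647 0.0033 0.0225] [ 0.393 -0.058  0.018] [0.548 0.056 0.03 ]
scene stand 0.033 0.048 16 [0.475  0.0047 0.0404] [ 0.452 -0.006  0.034] [0.518 0.016 0.048]
scene stand 0.048 0.075 4 [4.529e-01 2.000e-04 5.440e-02] [ 0.449 -0.003  0.049] [0.457 0.005 0.06 ]
top plate 0.004 0.014 565 [ 0.4697 -0.2941  0.0076] [ 0.378 -0.398  0.004] [ 0.575 -0.2    0.014]
top plate 0.018 0.03 6 [ 0.4517 -0.3061  0.0227] [ 0.42  -0.381  0.019] [ 0.479 -0.26   0.028]
top plate 0.048 0.075 79 [ 0.454  -0.3003  0.0635] [ 0.421 -0.327  0.049] [ 0.487 -0.272  0.073]
top stand 0.004 0.014 341 [0.4792 0.0101 0.0063] [ 0.389 -0.093  0.004] [0.583 0.099 0.013]
top stand 0.018 0.03 804 [0.4764 0.0042 0.0248] [ 0.407 -0.055  0.018] [0.561 0.058 0.03 ]
top stand 0.033 0.048 16 [0.4846 0.0097 0.0372] [ 0.41  -0.019  0.033] [0.536 0.042 0.047]
top stand 0.048 0.075 11 [0.4651 0.001  0.053 ] [ 0.46  -0.005  0.05 ] [0.472 0.006 0.062]
```

View pics/crop0.png

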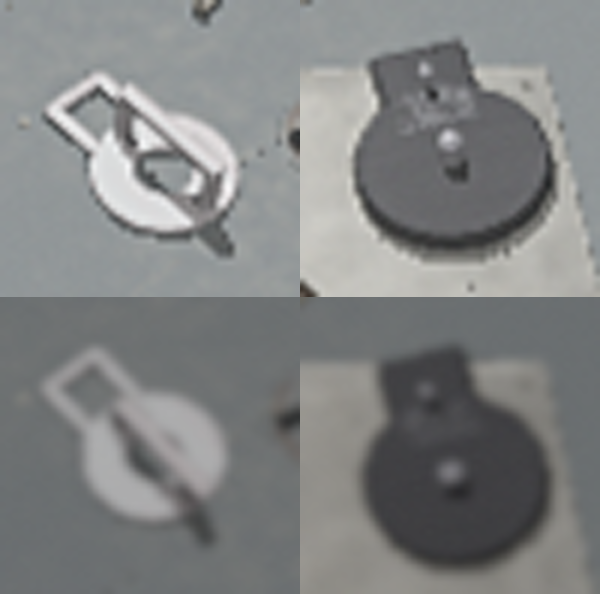

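The crop confirms the bare eared plate with a U/box slot, and the stand with its shaft and pin. I'll go over the stand first for a wrist look, since its view will be blocked once the plate is held.

```bash
python3 -m inch '{"offset":[[-2.7,-2.8,0],[-2.7,-2.8,0],[-2.7,-2.8,0],[-2.7,-2.8,0],[-2.7,-2.8,0]],"rot":[[0,0,7.1],[0,0,0],[0,0,0],[0,0,0],[0,0,0]],"grip":[100,100,100,100,100]}'
```

```text
clock: 0.52
tool_pos: [0.2885, 0.3293, 0.2389]
ee_rot: [0.278, 0.961, -0.0, -0.0]
contact_force: [0.9, -1.4, 0.9]
finger_gap: 0.999
grip_force: 0.0
```

```bash
python3 -m inch '{"offset":[[-3.2,-2.3,0],[-3.2,-2.3,0],[-3.2,-2.3,0],[-3.2,-2.3,0],[-3.2,-2.3,0]],"rot":[[0,0,0],[0,0,0],[0,0,0],[0,0,0],[0,0,0]],"grip":[100,100,100,100,100]}' && python3 -m inch '{"offset":[[-3.2,-2.3,0],[-3.2,-2.3,0],[-3.2,-2.3,0],[-3.2,-2.3,0],[0,0,0]],"rot":[[0,0,0],[0,0,0],[0,0,0],[0,0,0],[0,0,0]],"grip":[100,100,100,100,100]}'
python3 - <<'E'
from bench import *
import cv2,pickle
s=get_state();c=snapshot("wrist");pickle.dump((s,c),open("w1.pkl","wb"))
cv2.imwrite("pics/w1.png",c["color"][...,::-1]);print(s["tool_pos"],-c["R"].T@c["t"],c["R"],c["intrinsics"][0])
E
```

```text
clock: 0.93
tool_pos: [0.3625, 0.1465, 0.2393]
ee_rot: [0.278, 0.961, 0.0, 0.0]
contact_force: [-0.2, 0.3, 0.8]
finger_gap: 1.0
grip_force: 0.0
clock: 1.35
tool_pos: [0.423, -0.0031, 0.2388]
ee_rot: [0.281, 0.96, -0.001, -0.0]
contact_force: [0.4, 1.2, -0.8]
finger_gap: 0.999
grip_force: 0.0
[ 0.42298074 -0.00314726  0.23876306] [0.36009478 0.0384643  0.37326145] [[ 5.38567743e-01  8.42582116e-01  4.05891236e-04]
 [ 8.05321915e-01 -5.14893047e-01  2.93839690e-01]
 [ 2.47793058e-01 -1.57925706e-01 -9.55854629e-01]] [322.74795374   0.         277.84870277]
```

View pics/w1.png

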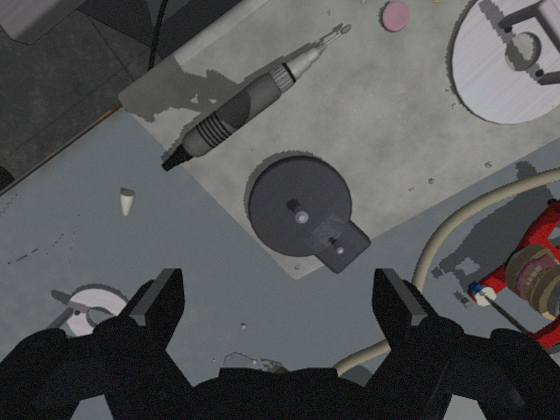

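The wrist view shows the stand's disc centred at about (300,206), the shaft top at (302,216) and the pin top at (340,251). The eared plate is at the lower left, at (97,312).

```bash
python3 - <<'E'
from h import *
s,c=pickle.load(open("w1.pkl","rb"))
g=cv2.cvtColor(c["color"],cv2.COLOR_RGB2GRAY)
P=cloud(c)
for nm,(u,v),z in(("shaft",(302,216),.052),("pin",(340,251),.044)):
    w=9; p=g[v-w:v+w+1,u-w:u+w+1]; m=(p>115).astype(np.uint8)
    n,l,st,ce=cv2.connectedComponentsWithStats(m)
    for i in range(1,n):
        if st[i,4]>8: a=ce[i]+[u-w,v-w]; print(nm,a,st[i],ray(c,*a,z).round(4))
# foot outline: dark pixels, min depth
v,u=np.mgrid[:420,:560]
m=((g<85)&(u>235)&(u<380)&(v>145)&(v<290)&(P[...,2]>.017)).astype(np.uint8)
m=cv2.morphologyEx(m,cv2.MORPH_OPEN,np.ones((3,3)))
cs=max(cv2.findContours(m,0,1)[0],key=cv2.contourArea)[:,0]
Q=np.array([ray(c,*p,.024)[:2] for p in cs])
k=np.array([.455,0.])
from scipy.optimize import least_squares
for lim in(.085,.063,.063):
    q=Q[np.hypot(*(Q-k).T)<lim]; r=least_squares(lambda p:np.hypot(q[:,0]-p[0],q[:,1]-p[1])-p[2],[*k,.06],loss="soft_l1",f_scale=.001); k=r.x[:2]
print("disc",r.x,len(q),np.median(P[200:215,280:290,2]))
E
```

```text
shaft [302.7173913  218.23913043] [ 6  8  9  8 46] [0.4634 0.0035 0.052 ]
pin [340.21428571 250.64285714] [ 7  7  5  4 14] [0.5207 0.018  0.044 ]
disc [0.46050725 0.0027171  0.05812164] 250 0.024014595014715742
```

Shaft (0.462, 0.003) and pin (0.521, 0.018) are 59 mm apart, so the stand yaw is about 14°. Now I'll go above the eared plate and turn.

```bash
python3 -m inch '{"offset":[[-2.3,-2.95,0],[-2.3,-2.95,0],[-2.3,-2.95,0],[-2.3,-2.95,0],[-2.3,-2.95,0]],"rot":[[0,0,0],[0,0,0],[0,0,0],[0,0,0],[0,0,0]],"grip":[100,100,100,100,100]}' >/dev/null&& python3 -m inch '{"offset":[[-2.3,-2.95,0],[-2.3,-2.95,0],[-2.3,-2.95,0],[0,0,0],[0,0,0]],"rot":[[0,0,0],[0,0,0],[0,0,0],[0,0,7.1],[0,0,7.1]],"grip":[100,100,100,100,100]}' && python3 -m inch '{"offset":[[0,0,0],[0,0,0],[0,0,0],[0,0,0],[0,0,0]],"rot":[[0,0,7.1],[0,0,7.1],[0,0,7.1],[0,0,7.1],[0,0,7.1]],"grip":[100,100,100,100,100]}' >/dev/null&& python3 -m inch '{"offset":[[0,0,0],[0,0,0],[0,0,0],[0,0,0],[0,0,0]],"rot":[[0,0,7.1],[0,0,7.1],[0,0,7.1],[0,0,7.1],[0,0,7.1]],"grip":[100,100,100,100,100]}' >/dev/null&& python3 -m inch '{"offset":[[0,0,0],[0,0,0],[0,0,0],[0,0,0]],"rot":[[0,0,7.1],[0,0,7.1],[0,0,7.1],[0,0,0]],"grip":[100,100,100,100]}'
python3 - <<'E'
from bench import *
import cv2,pickle
s=get_state();c=snapshot("wrist");pickle.dump((s,c),open("w2.pkl","wb"))
cv2.imwrite("pics/w2.png",c["color"][...,::-1])
E
```

```text
clock: 2.23
tool_pos: [0.4511, -0.2964, 0.2384]
ee_rot: [0.398, 0.918, 0.0, -0.001]
contact_force: [-1.3, 1.1, 0.8]
finger_gap: 1.001
grip_force: 0.0
clock: 3.4
tool_pos: [0.4513, -0.2946, 0.2392]
ee_rot: [0.937, 0.349, -0.0, -0.0]
contact_force: [0.6, 0.9, -0.3]
finger_gap: 1.001
grip_force: 0.0
```

View pics/w2.png

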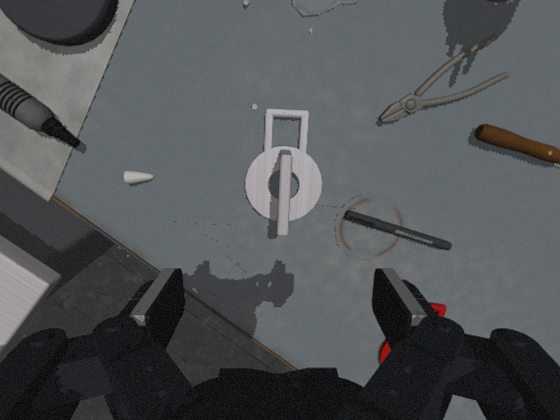

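The wrist view shows the eared plate's disc at (283,184), the ear upwards at (287,132), and the bar from (285,150) to (283,235), nearly along tool x.

```bash
python3 - <<'E'
from h import *
s,c=pickle.load(open("w2.pkl","rb"))
from scipy.spatial.transform import Rotation as Ro
P=cloud(c); v,u=np.mgrid[:420,:560]
T=Ro.from_quat(s["ee_rot"]).as_matrix(); p0=np.array(s["tool_pos"])
m=((P[...,2]>.055)&(P[...,2]<.075)&(abs(u-284)<25)&(abs(v-190)<60)).astype(np.uint8)
cs=max(cv2.findContours(m,0,2)[0],key=cv2.contourArea)
r=cv2.minAreaRect(cs); bx=cv2.boxPoints(r); W=np.array([ray(c,*b,.064) for b in bx]); print("bar px",r,"world",W.round(4).tolist())
k=W.mean(0); e=[W[1]-W[0],W[2]-W[1]]; e=max(e,key=np.linalg.norm); print("bar ctr",k,"len",np.linalg.norm(e),"yaw",np.degrees(np.arctan2(e[1],e[0])),"z",np.median(P[...,2][m>0]))
hsv=c["color"].astype(int); g=hsv.min(2)
m2=((g>140)&(abs(u-284)<50)&(v>95)&(v<235)&(P[...,2]<.02)).astype(np.uint8)
Q=np.array([ray(c,a,b,.008)[:2] for b,a in zip(*np.nonzero(m2))])
cs=max(cv2.findContours(m2,0,1)[0],key=cv2.contourArea)[:,0]
Q=np.array([ray(c,*p,.008)[:2] for p in cs])
from scipy.optimize import least_squares
kk=k[:2]
for lim in(.06,.049,.049):
    d=np.hypot(*(Q-kk).T);q=Q[(d<lim)&(d>.035)]; f=least_squares(lambda p:np.hypot(q[:,0]-p[0],q[:,1]-p[1])-p[2],[*kk,.045],loss="soft_l1",f_scale=.001);kk=f.x[:2]
print("disc",f.x,len(q))
# slot hole: dark interior
m3=((g<=140)&(abs(u-287)<16)&(v>112)&(v<150)).astype(np.uint8)
n,l,st,ce=cv2.connectedComponentsWithStats(m3)
i=1+st[1:,4].argmax(); ear=ray(c,287,107,.008); print("slot",ce[i],st[i],ray(c,*ce[i],.004),"ear end",ear, np.linalg.norm(ear[:2]-kk))
print("toolx yaw",np.degrees(np.arctan2(T[1,0],T[0,0])),"tool frame delta to bar",T.T@(np.array([*k[:2],.058])-p0))
E
```

```text
bar px ((283.7481384277344, 194.03741455078125), (12.28465461730957, 82.29718780517578), 2.862405300140381) world [[0.4164, -0.3205, 0.064], [0.4821, -0.269, 0.064], [0.4893, -0.2782, 0.064], [0.4241, -0.3305, 0.064]]
bar ctr [ 0.45297572 -0.29953135  0.064     ] len 0.08354474136941059 yaw 38.076238350683056 z 0.06332213496725443
disc [ 0.45258365 -0.3004483   0.04319669] 201
slot [286.13522356 130.62377317] [272 114  30  36 917] [ 0.50014385 -0.26326457  0.004     ] ear end [ 0.51941581 -0.24744484  0.008     ] 0.08529891112460566
toolx yaw 40.86857718789718 tool frame delta to bar [-0.00200968  0.00491186  0.18119432]
```

Bar length 83 mm, top at 63 mm and ear end 85 mm all agree with the description. Offset to correct: tool (-2, +5) mm, +2.8°, down 192 mm.

```bash
python3 -m inch '{"offset":[[-0.2,0.5,3],[0,0,4],[0,0,4],[0,0,4],[0,0,2.5]],"rot":[[0,0,2.8],[0,0,0],[0,0,0],[0,0,0],[0,0,0]],"grip":[100,100,100,100,100]}' && python3 -m inch '{"offset":[[0,0,1.7],[0,0,0],[0,0,0],[0,0,0],[0,0,0]],"rot":[[0,0,0],[0,0,0],[0,0,0],[0,0,0],[0,0,0]],"grip":[100,100,5,0,0]}' && python3 -m inch '{"offset":[[0,0,0],[0,0,0],[0,0,0],[0,0,0],[0,0,0]],"rot":[[0,0,0],[0,0,0],[0,0,0],[0,0,0],[0,0,0]],"grip":[0,0,0,0,0]}'
```

```text
clock: 3.87
tool_pos: [0.4518, -0.2991, 0.0606]
ee_rot: [0.943, 0.332, -0.001, -0.002]
contact_force: [-0.9, -1.3, 0.0]
finger_gap: 0.999
grip_force: 0.0
clock: 4.28
tool_pos: [0.4535, -0.3011, 0.049]
ee_rot: [0.944, 0.33, 0.001, 0.001]
contact_force: [0.6, 0.7, 1.0]
finger_gap: 0.602
grip_force: 0.0
clock: 4.7
tool_pos: [0.453, -0.3009, 0.048]
ee_rot: [0.944, 0.329, 0.0, 0.0]
contact_force: [-1.6, 1.3, 8.0]
finger_gap: 0.131
grip_force: 58.8
```

```bash
python3 -m inch '{"offset":[[0,0,-1],[0,0,-2.5],[0,0,-2.5],[0,0,-2.5],[0,0,-1.5]],"rot":[[0,0,0],[0,0,0],[0,0,0],[0,0,0],[0,0,0]],"grip":[0,0,0,0,0]}' && python3 -m inch '{"offset":[[1,-1.2,0],[2,-2.4,0],[2,-2.4,0],[2,-2.4,0],[2,-2.4,0]],"rot":[[0,0,0],[0,0,0],[0,0,0],[0,0,0],[0,0,0]],"grip":[0,0,0,0,0]}' && python3 -m inch '{"offset":[[2,-2.4,0],[2,-2.4,0],[2,-2.4,0],[2,-2.4,0],[1.5,-1.75,0]],"rot":[[0,0,0],[0,0,0],[0,0,0],[0,0,0],[0,0,0]],"grip":[0,0,0,0,0]}' && python3 -m inch '{"offset":[[1,-1.0,0],[0,0,0],[0,0,0],[0,0,0],[0,0,0]],"rot":[[0,0,0],[0,0,6],[0,0,6],[0,0,6],[0,0,6]],"grip":[0,0,0,0,0]}' &&python3 -m inch '{"offset":[[0,0,0],[0,0,0]],"rot":[[0,0,0],[0,0,0]],"grip":[0,0]}'
python3 - <<'E'
from bench import *
import cv2,pickle
s=get_state();c=snapshot("wrist");pickle.dump((s,c,snapshot("scene")),open("w3.pkl","wb"))
cv2.imwrite("pics/w3.png",c["color"][...,::-1])
E
```

```text
clock: 5.12
tool_pos: [0.4531, -0.301, 0.1505]
ee_rot: [0.944, 0.329, 0.001, 0.001]
contact_force: [0.0, -0.1, -2.8]
finger_gap: 0.126
grip_force: 58.9
clock: 5.53
tool_pos: [0.4556, -0.1583, 0.1471]
ee_rot: [0.944, 0.329, -0.0, -0.0]
contact_force: [1.1, 0.0, -2.1]
finger_gap: 0.128
grip_force: 58.9
clock: 5.95
tool_pos: [0.4593, -0.0096, 0.1472]
ee_rot: [0.944, 0.329, -0.0, -0.0]
contact_force: [0.4, 0.1, -2.5]
finger_gap: 0.125
grip_force: 58.9
clock: 6.37
tool_pos: [0.4612, 0.0024, 0.1471]
ee_rot: [0.992, 0.123, -0.0, -0.0]
contact_force: [0.6, -0.1, -2.5]
finger_gap: 0.123
grip_force: 58.9
clock: 6.53
tool_pos: [0.4614, 0.0021, 0.1472]
ee_rot: [0.992, 0.127, -0.0, -0.0]
contact_force: [-0.0, -0.6, -2.6]
finger_gap: 0.124
grip_force: 58.9
```

View pics/w3.png

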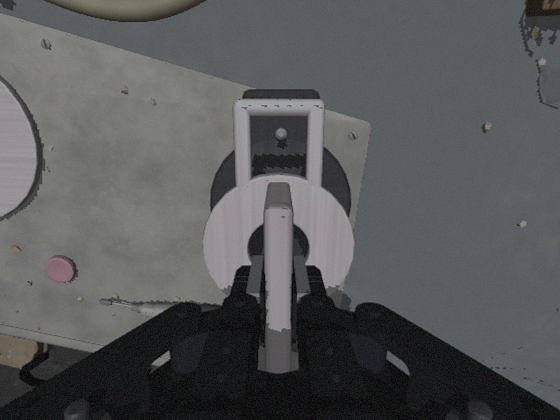

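The plate is held, and the pin shows through the slot at (281,133). Checking the slot and plate position against the pin and shaft, and the plate's tilt.

```bash
python3 - <<'E'
from h import *
from scipy.spatial.transform import Rotation as Ro
s,c,_=pickle.load(open("w3.pkl","rb"))
T=Ro.from_quat(s["ee_rot"]).as_matrix();p=np.array(s["tool_pos"]);P=cloud(c)
v,u=np.mgrid[:420,:560]
L=(P-p)@T
m=(abs(L[...,2]-.039)<.015)&(u>200)&(u<357)&(v>90)&(v<300)&(c["color"].min(2)>150)&(v<260)
A=np.c_[L[m][:,:2],np.ones(m.sum())];f=np.linalg.lstsq(A,L[m][:,2],rcond=None)[0]
print("plate top in tool: tilt deg",np.degrees(f[:2]),"height",p[2]-f[2],m.sum())
zt=p[2]-f[2]
loc=lambda a,b,z:(ray(c,a,b,z)-p)@T
g=c["color"].min(2)
print("row140 bright cols",np.nonzero(g[140,220:340]>150)[0][[0,-1]]+220, "inner",[x for x in range(236,325) if (g[140,x]>150)!=(g[140,x+1]>150)])
for a in((233,99),(324,99),(250,114),(309,114)): print(a,loc(*a,zt)[:2].round(4))
m2=((g>150)&(abs(P[...,2]-zt)<.02)&(v<265)&(v>165)).astype(np.uint8)
cs=max(cv2.findContours(m2,0,1)[0],key=cv2.contourArea)[:,0];Q=np.array([loc(*q,zt)[:2] for q in cs])
from scipy.optimize import least_squares
k=np.zeros(2)
for lim in(.06,.05,.049):
    d=np.hypot(*(Q-k).T);q=Q[(d<lim)&(d>.038)&(abs(Q[:,1])>.026)];r=least_squares(lambda t:np.hypot(*(q-t).T)-.045,k,loss="soft_l1",f_scale=.001);k=r.x
print("disc ctr",k,len(q))
w=8;pt=(g[133-w:133+w,281-w:281+w]>110).astype(np.uint8);n,l,st,ce=cv2.connectedComponentsWithStats(pt);i=1+st[1:,4].argmax();a=ce[i]+[281-w,133-w]
print("pin px",a,"local",loc(*a,.044)[:2],"world",ray(c,*a,.044));print("shaft local",(np.array([.462,.003,0])-p)@T)
E
```

```text
plate top in tool: tilt deg [-0.06458811 -0.10076644] height 0.10688513495966259 2959
row140 bright cols [237 319] inner [236, 237, 240, 246, 310, 316, 317, 319]
(233, 99) [ 0.0821 -0.0242]
(324, 99) [0.0821 0.0223]
(250, 114) [ 0.0748 -0.0157]
(309, 114) [0.0748 0.0148]
disc ctr [0. 0.] 0
pin px [280.55555556 132.02222222] local [0.062361   0.00058632] world [0.52187551 0.0172819  0.044     ]
shaft local [ 0.000842   -0.00068025  0.14717342]
```

Plate is level and the offset is about 2 mm, well inside the 11 mm clearance. Underside at 0.099 m, so 75 mm to go down.

```bash
python3 -m inch '{"offset":[[0.25,0.1,1.5],[0,0,1.5],[0,0,1.5],[0,0,1],[0,0,0.6]],"rot":[[0,0,0],[0,0,0],[0,0,0],[0,0,0],[0,0,0]],"grip":[0,0,0,0,0]}' && python3 -m inch '{"offset":[[0,0,0.5],[0,0,0.4],[0,0,0.2],[0,0,0.1],[0,0,0]],"rot":[[0,0,0],[0,0,0],[0,0,0],[0,0,0],[0,0,0]],"grip":[0,0,0,0,0]}'
```

```text
clock: 7.05
tool_pos: [0.464, 0.0016, 0.0851]
ee_rot: [0.992, 0.126, -0.001, -0.0]
contact_force: [-0.4, -0.3, -2.8]
finger_gap: 0.121
grip_force: 58.9
clock: 7.47
tool_pos: [0.4646, 0.0015, 0.0745]
ee_rot: [0.992, 0.125, 0.0, 0.0]
contact_force: [-0.3, 0.7, -3.2]
finger_gap: 0.135
grip_force: 58.9
```

```bash
python3 -m inch '{"offset":[[0,0,0.1],[0,0,0.1],[0,0,0],[0,0,0]],"rot":[[0,0,0],[0,0,0],[0,0,0],[0,0,0]],"grip":[0,0,0,0]}'
```

```text
clock: 7.8
tool_pos: [0.4645, 0.0015, 0.0723]
ee_rot: [0.992, 0.125, -0.0, 0.0]
contact_force: [0.7, 0.8, -2.1]
finger_gap: 0.124
grip_force: 58.9
```

```bash
python3 -m inch '{"offset":[[0,0,0.05],[0,0,0.05],[0,0,0],[0,0,0]],"rot":[[0,0,0],[0,0,0],[0,0,0],[0,0,0]],"grip":[0,0,0,0]}'
python3 - <<'E'
from bench import *
import cv2,numpy as np
c=snapshot("wrist");d=snapshot("scene")["color"][180:260,195:300]
cv2.imwrite("pics/w4.png",np.hstack([c["color"],cv2.resize(d,(240,183)).repeat(1,0) if 0 else np.vstack([cv2.resize(d,(240,183)),np.zeros((237,240,3),np.uint8)])])[...,::-1])
E
```

```text
clock: 8.13
tool_pos: [0.4646, 0.0014, 0.072]
ee_rot: [0.992, 0.125, 0.0, 0.0]
contact_force: [-5.3, -0.6, 10.1]
finger_gap: 0.125
grip_force: 60.6
```

View pics/w4.png

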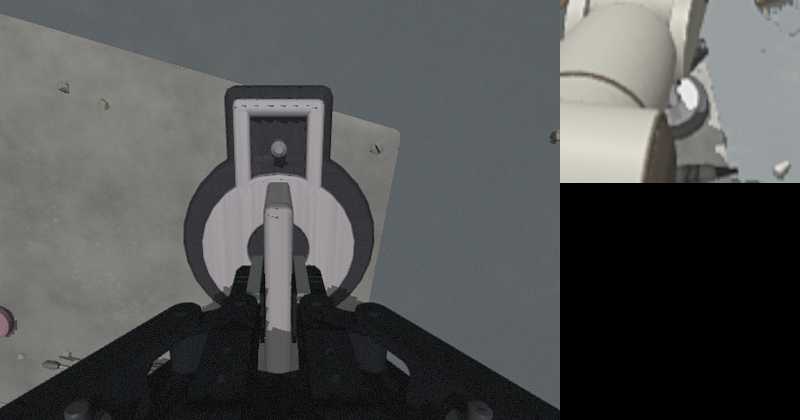

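The plate is down: its underside is at about 0.024 m with contact felt, and the pin at (279,148) stands in the slot. Letting go and lifting straight up.

```bash
python3 -m inch '{"offset":[[0,0,0],[0,0,0],[0,0,0],[0,0,0],[0,0,0]],"rot":[[0,0,0],[0,0,0],[0,0,0],[0,0,0],[0,0,0]],"grip":[50,100,100,100,100]}' && python3 -m inch '{"offset":[[0,0,0],[0,0,0],[0,0,0],[0,0,-1],[0,0,-2]],"rot":[[0,0,0],[0,0,0],[0,0,0],[0,0,0],[0,0,0]],"grip":[100,100,100,100,100]}' && python3 -m inch '{"offset":[[0,0,-3],[0,0,-3],[0,0,-3],[0,0,-2],[0,0,0]],"rot":[[0,0,0],[0,0,0],[0,0,0],[0,0,0],[0,0,0]],"grip":[100,100,100,100,100]}'
python3 - <<'E'
from bench import *
import cv2,numpy as np
from h import *
c=snapshot("wrist");cv2.imwrite("pics/w5.png",c["color"][...,::-1])
P=cloud(c);m=(c["color"].min(2)>150)&(abs(P[...,2]-.032)<.012)&(np.hypot(P[...,0]-.463,P[...,1]-.003)<.09)
A=np.c_[P[m][:,:2]-[.463,.003],np.ones(m.sum())];f=np.linalg.lstsq(A,P[m][:,2],rcond=None)[0];print("tilt",np.degrees(f[:2]),"top z",f[2],m.sum())
E
```

```text
clock: 8.65
tool_pos: [0.4645, 0.0015, 0.0713]
ee_rot: [0.992, 0.125, -0.0, 0.0]
contact_force: [0.2, 0.3, -0.7]
finger_gap: 0.825
grip_force: 0.0
clock: 9.07
tool_pos: [0.4634, 0.0016, 0.1004]
ee_rot: [0.992, 0.125, -0.002, -0.0]
contact_force: [0.5, 0.6, -0.4]
finger_gap: 1.002
grip_force: 0.0
clock: 9.48
tool_pos: [0.4658, 0.0013, 0.2164]
ee_rot: [0.992, 0.125, 0.003, 0.001]
contact_force: [1.0, -0.7, 1.4]
finger_gap: 1.001
grip_force: 0.0
tilt [0.09018519 0.12085157] top z 0.031684258296598954 2291
```

View pics/w5.png

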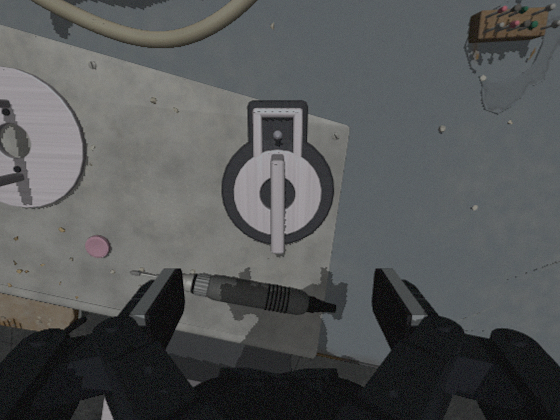

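The plate lies flat on the foot (top at 31.7 mm, tilt about 0.1°). The pin is in the slot at (278,135), and the gripper is clear.

```bash
python3 -c "
from bench import *
print(close_job())"
```

```text
the job is handed in; nothing more can be done
None
```

The eared plate is on the stand, lying flat on the foot over both shaft and pin; I released it, moved the gripper clear and handed the job in at about 9.5 s on the robot's clock.

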